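# Wipe acrylic offcuts off the desk whiteboard

## Task

Take the felt-faced scraper block from its cork pad and, with its felt down on the whiteboard, wipe all four acrylic offcuts off the open end of the board into the smoke plastic tray. Then stand the block back, felt down, on the middle of its cork pad and let go. Move the offcuts only with the block, never with the gripper, and leave the pen, the highlighter and the hole punch where they are.

Things in the scene. Friction and masses are not known exactly. Their poses are not given: they have to be found in the camera images.
- board: fixed desktop whiteboard lying flat: white surface 36 mm above the desk, 160 mm (its x) by 250 mm (its y), closed along both long sides (x = -80 and +80 mm) by aluminium rails 10 mm wide that rise 8 mm above the surface; its two short ends (y = -125 and +125 mm) are open. Origin: centre of its underside, on the desk; z up
- tray: fixed empty tray of dark smoke plastic, open on top, outside 200 mm (x) by 110 mm (y) by 32 mm high, walls and floor 4 mm; it stands 2 mm from one of the open ends of the board (either one), its axes parallel to the board's. Origin: centre of its underside, on the desk
- pencil_box: fixed open wooden pencil box, 200 mm (x) by 110 mm (y) by 32 mm high, walls 6 mm, at the other open end of the board, also 2 mm away; holds the pen and the highlighter. Origin: centre of its underside
- pad: thin cork pad fixed on the desk, 210 mm (x) by 100 mm (y), 3 mm thick, to the left or to the right of the board; home of the wiper. Origin: centre of its underside
- wiper: loose scraper block, 0.2 kg, standing on the cork pad: a blue felt base 146 mm (x) by 36 mm (y) by 14 mm high, and on it a wooden grip 130 mm (x) by 28 mm (y), from 14 to 70 mm height, to be held across its 28 mm. Origin: centre of its felt underside; z up
- pen: black gel pen, 140 mm, lying in the pencil box. Origin: under its middle
- highlighter: yellow highlighter, 135 mm by 24 mm by 15 mm, lying in the pencil box. Origin: under its middle
- punch: steel hole punch with a press lever, 110 by 100 by 80 mm, standing on the desk on the side of the board away from the cork pad. Origin: centre of its underside
- chip1: red acrylic offcut chip, 44 mm (x) by 36 mm (y) by 7 mm thick, 13 g, lying loose on the board. Origin: centre of its underside
- chip2: orange acrylic offcut chip, 44 mm (x) by 36 mm (y) by 7 mm thick, 13 g, lying loose on the board. Origin: centre of its underside
- chip3: green acrylic offcut chip, 44 mm (x) by 36 mm (y) by 7 mm thick, 13 g, lying loose on the board. Origin: centre of its underside
- chip4: blue acrylic offcut chip, 44 mm (x) by 36 mm (y) by 7 mm thick, 13 g, lying loose on the board. Origin: centre of its underside
Things that resemble listed ones, but are neither listed nor needed, are in the scene too. Leave any black look-alike of the chip4 alone. Of the things that look like the tray, take the one that is farthest to the robot's left at the start.

How it is judged:
By the outcome, as a careful person would: the job done as asked, in the order asked, and still so for the second after the job is handed in, with the robot touching nothing.
It also fails if it takes over 54 s, if anything falls off the work surface, if the arm or the gripper's body presses on something with over 40 N, if the wrist force passes 120 N, or if a joint passes its speed limit or range.

## Robot

A 6-joint arm with a two-finger parallel gripper is mounted at the origin on the work surface. World frame = base frame: x ahead of the robot, y to its left, z up, the work surface at z = 0. Lengths are in m, angles in rad, forces in N, time in s.
With the tool pointing down it reaches from about 0.35 to 0.775 m from the base axis. Payload 5.5 kg.
Tool frame: the origin (TCP) lies on the centre line of the jaws, within the pads' length; the fingertips stand 11 mm ahead of it and the grasp point (between the pads) lies 8 mm behind it; z points along the fingers, y is the line along which they close (so a half turn about z gives the same grasp; the last joint's range is limited). The gripper opens to 85 mm and grips with 20 to 120 N. Pads are 22 mm wide; open, the fingers measure 114 mm over their backs; the gripper's body (76 mm by 85 mm) begins 54 mm behind the grasp point. The pads swing forward as they close: fully open they stand 13 mm farther back than shut.
Start: joints at [-1.375, 0.313, 0.046, 1.304, 0, 1.431], TCP at [0.189, -0.543, 0.242] pointing down, gripper open.
Joint ranges: [-2.76, 2.76], [-0.86, 1.69], [-1.03, 1.26], [-2.2, 2.34], [-1.47, 1.5], [-3.14, 3.14]. Speed limits (rad/s): [2.57, 2.57, 3.14, 3.14, 3.14, 3.14].

## Interface

Orientations are given as a unit quaternion [w, x, y, z].
In Python, from workcell import get_state, eyes, env gives the robot as it stands.
- The arm moves only by the shell command python3 -m inch 'ROWS' [OPENING] [FORCE]. ROWS is JSON, one flat list of numbers, 4 for each row, row after row: the shift along the tool's x, y, z in cm, then the turn about the tool's z in rad. A call has exactly 5 rows; each row shifts and turns the commanded pose from where the row before left it, along the tool's axes as they then stand; what a row does not reach is not made up. A row lasts 1/12 s, in which the tool goes at most 41.7 mm and 7.16 degrees, less where a joint would pass 70% of its speed; a pose out of reach is approached as far as the arm can. A call is refused whole if a number of a shift passes 4.17 or a number of a turn 0.125, either way. A call with a gripper value outside its range is refused whole. OPENING is the opening, from -1 (shut) to 1 (fully open), set as the call begins (- or left out, the last holds). The fingers move at their own pace and stop on an object; FORCE is the grip in N (left out, the last holds). Time passes only in rows, so rows that do not move let the fingers close, or fill a call up. It gives the time, the measured TCP pose, the force, the opening and the grip force at its end, in the units of the state.
- get_state(): the state, without advancing time (a new reading comes with each control period).
- eyes.read_camera(name): name is "scene" or "top" or "wrist"; returns the picture (384x512x3 uint8, red, green, blue); there is no depth.
- eyes.camera_info(name): a dict with "fovy" (degrees; the focal length in pixels is half the picture's height over the tangent of half this angle, whatever the lens; pixels are square), "cx", "cy" (the principal point, pixels), "xyz" and "orientation" of the camera in the world. Camera axes: x right, y down, z forward; pixel columns grow to the right and rows downward; lengths in m; the calibration is good to about 2 mm. A picture is of the moment at which its call begins: read the wrist's pose just before it. camera_info takes no time and is no camera call; for the wrist camera it gives the pose at the moment of the call.
- env.hand_in(): hands the job in; it is judged then, once.
The state is a dict: "clock": time; "joint_pos": joint angles; "qvel": joint speeds; "tau": joint torques, N m; "tcp_pos": TCP position; "orientation": TCP orientation; "wrist_force": force on the tool from outside, world axes, zero at the start; "ft_torque": the same for the moment, N m; "finger_gap": finger opening in m; "grip_force": force on a finger pad.
Only numpy, scipy, OpenCV 4.12 (cv2) and the standard library are available. Lean on these libraries where they do the work, as an engineer would, in place of code of your own. Each camera call takes 0.05 s, during which the arm holds its last target. There are 200 camera calls.

## Working session

There is one attempt and no reset: what is moved stays moved. The work goes in short steps, Python scripts to look and compute and a shell command to move; the robot and the scene stay as the last step left them, time stands still between calls to the robot, and variables do not carry over. Pictures are saved under pics/ and viewed, at most 10 in all, crops included, and the job is handed in when it is done.

```bash
mkdir -p pics
cat > h.py <<'E'
import numpy as np, cv2, math
from scipy.spatial.transform import Rotation as R
from workcell import get_state, eyes, env
def Rq(q): return R.from_quat([q[1],q[2],q[3],q[0]]).as_matrix()
def cast(ci,u,v,z):
    f=192/math.tan(math.radians(ci["fovy"])/2)
    d=Rq(ci["orientation"])@np.array([(u-ci["cx"])/f,(v-ci["cy"])/f,1])
    o=np.array(ci["xyz"]); return o+d*(z-o[2])/d[2]
def snap(cam,name):
    ci=eyes.camera_info(cam); im=eyes.read_camera(cam)[:,:,::-1].copy(); cv2.imwrite(f"pics/{name}.png",im); return ci,im
E
python3 - <<'E'
from h import *
for c in ("top","scene"):
    ci,im=snap(c,c+"0"); print(c,ci)
s=get_state(); print(s)
a=[cv2.imread(f"pics/{c}0.png") for c in("top",)]
cv2.imwrite("pics/top0b.png",cv2.resize(a[0],(800,600)))
E
```

```text
top {'fovy': 43.75887636997888, 'cx': 254.85816174572662, 'cy': 187.92006778311037, 'xyz': array([3.54495718e-01, 4.10319987e-04, 1.18705871e+00]), 'orientation': array([-0.04512381,  0.71557225, -0.69623034,  0.03440238])}
scene {'fovy': 45.91360354127616, 'cx': 264.8381332113396, 'cy': 199.10365610371932, 'xyz': array([0.96989244, 0.60255886, 0.87715241]), 'orientation': array([-0.12724133,  0.32923267,  0.86792594, -0.3494568 ])}
{'clock': 0.1, 'joint_pos': array([-1.37459587e+00,  3.13963905e-01,  4.51148746e-02,  1.30360222e+00,
       -2.04298249e-05,  1.43124357e+00]), 'qvel': array([ 0.00016304, -0.00168034,  0.00313437,  0.00060995, -0.00038079,
       -0.00037216]), 'tau': array([ 3.85009887e-03, -4.81724596e+01,  2.99243528e+01,  1.27521035e-02,
        1.04051790e-05, -2.73192455e-06]), 'tcp_pos': array([ 0.18937791, -0.54246569,  0.24148518]), 'orientation': array([-8.26839420e-04,  9.85941447e-01,  1.67089134e-01, -3.36445482e-05]), 'wrist_force': array([-0.3589116 ,  0.14563643,  0.23357754]), 'ft_torque': array([-0.02320463, -0.03815241,  0.00268692]), 'grip_force': 0.0, 'finger_gap': 0.08550983947663594}
```

View pics/top0b.png

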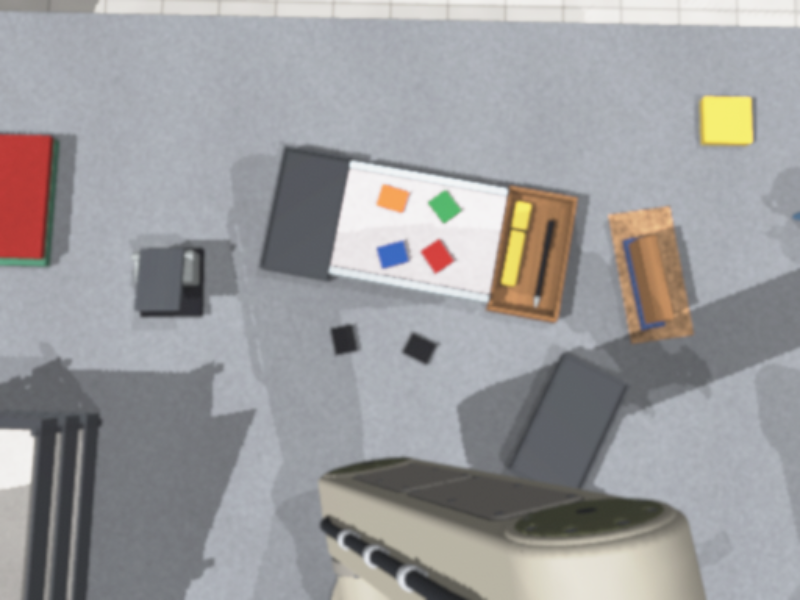

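View pics/scene0.png

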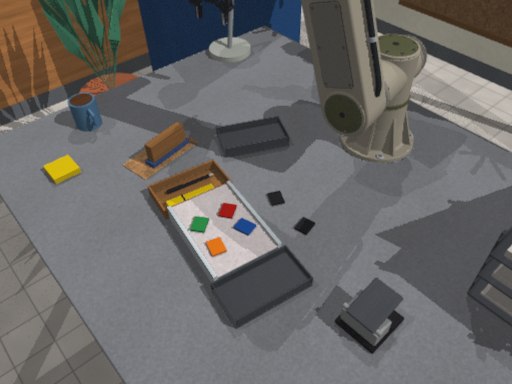

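The top view (800x600) shows the dark tray at the board's left end at (305,212), and a look-alike tray at (568,420). The chips are orange (393,198), green (445,207), blue (393,254) and red (437,256), with black look-alikes at (344,339) and (420,348) off the board. The wiper is on the cork pad at (650,275). Image left should be +y, so I choose the tray at the board's end; I'll check the direction with numbers.

Run:
```python
from h import *
ci=eyes.camera_info("top"); im=cv2.imread("pics/top0.png"); hsv=cv2.cvtColor(im,cv2.COLOR_BGR2HSV)
P=lambda u,v,z: np.round(cast(ci,u,v,z)[:2],4)
print("tray",P(305/1.5625,212/1.5625,.032),"other",P(568/1.5625,420/1.5625,.032))
def rect(mask,z,name,roi):
    m=np.zeros_like(mask);x0,y0,x1,y1=[int(a/1.5625) for a in roi];m[y0:y1,x0:x1]=mask[y0:y1,x0:x1]
    c=max(cv2.findContours(m,cv2.RETR_EXTERNAL,cv2.CHAIN_APPROX_NONE)[0],key=cv2.contourArea)[:,0].astype(float)
    w=np.array([P(u,v,z) for u,v in c],np.float32)
    r=cv2.minAreaRect(w*1000); print(name,np.round(r[0],1),np.round(r[1],1),round(r[2],1)); return r
inr=lambda lo,hi: cv2.inRange(hsv,np.array(lo),np.array(hi))
B=(330,150,520,310)
rect(inr((0,0,190),(180,50,255)),.036,"board",(320,150,520,310))
rect(inr((0,120,100),(6,255,255))|inr((172,120,100),(180,255,255)),.043,"red",B)
rect(inr((8,120,100),(20,255,255)),.043,"orange",(360,170,420,225))
rect(inr((45,90,60),(80,255,255)),.043,"green",B)
rect(inr((100,120,60),(130,255,255)),.043,"blue",B)
rect(inr((5,60,40),(25,255,255))|inr((100,120,30),(130,255,255)),.003,"pad",(590,190,710,360))
rect(inr((0,0,40),(180,60,115)),.032,"tray",(240,130,350,300))
cv2.imwrite("pics/crop1.png",np.hstack([cv2.resize(im[80:220,150:330],(540,420),interpolation=2),cv2.resize(im[120:225,380:450],(260,420),interpolation=2)]))
```

```text
tray [0.6105 0.1705] other [ 0.2981 -0.2441]
board [585.1  -8.8] [252.  183.6] 81.0
red [544.6 -38.8] [39.4 32.4] 34.8
orange [634.  33.] [40.3 33.1] 73.9
green [623.  -47.9] [39.  31.4] 37.6
blue [545.3  30.7] [30.7 39.3] 17.5
pad [ 530.9 -379.5] [209.6 100.3] 9.7
tray [612.3 165.4] [120.5 207. ] 81.5
```

View pics/crop1.png

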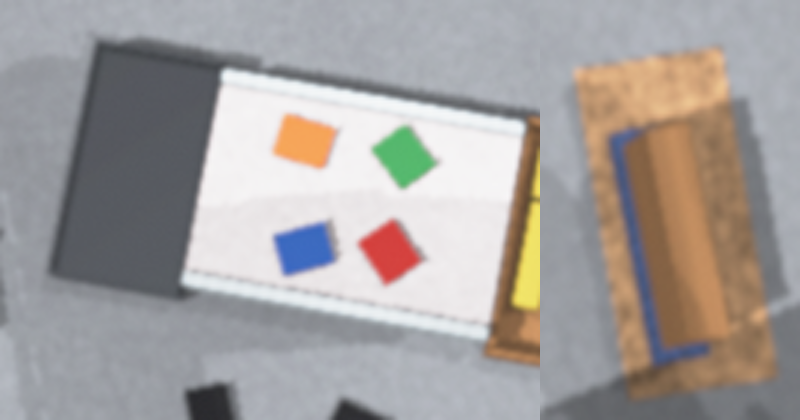

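The crop confirms it. The board and tray axis runs at 81° in the world, the tray at (0.611,0.170) is the leftmost look-alike, and the four coloured chips lie on the board. Next I go above the wiper.

```bash
python3 -m inch '[3.85,-0.39,0,0,3.85,-0.39,0,0,3.85,-0.39,0,0,3.85,-0.39,0,0,3.85,-0.39,0,0]' 1 >/dev/null; python3 -m inch '[3.85,-0.39,0,0.03,3.85,-0.39,0,0.03,3.85,-0.39,0,0.03,3.85,-0.39,0,0.03,3.85,-0.39,0,0.04]'; python3 -m inch '[0,0,0,0,0,0,0,0,0,0,0,0,0,0,0,0,0,0,0,0]'
python3 - <<'E'
from h import *
ci,im=snap("wrist","w1"); print(ci,get_state()["tcp_pos"],get_state()["orientation"])
E
```

```text
clock: 0.93
tcp_pos: [0.546, -0.3885, 0.2419]
orientation: [-0.0, 0.996, 0.087, -0.0]
wrist_force: [-0.3, -1.2, 0.4]
finger_gap: 0.0854
grip_force: 0.0
clock: 1.35
tcp_pos: [0.5433, -0.3907, 0.2425]
orientation: [0.0, 0.996, 0.087, -0.0]
wrist_force: [0.0, 0.3, 0.6]
finger_gap: 0.0855
grip_force: 0.0
{'fovy': 61.67195545200111, 'cx': 258.84723882673234, 'cy': 193.89006276836628, 'xyz': array([ 0.62392153, -0.37591476,  0.37435354]), 'orientation': array([ 0.12357729,  0.75611588, -0.634148  , -0.10427726])} [ 0.54333282 -0.39077587  0.242648  ] [ 1.25459945e-04  9.96218764e-01  8.68801417e-02 -1.45916596e-05]
```

View pics/w1.png

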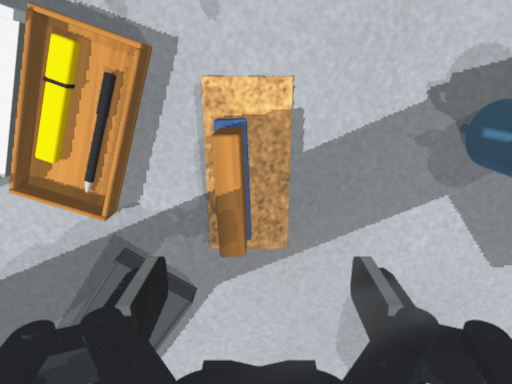

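The wrist view shows the wiper on the pad: the felt is visible along the top (215–247,120) and the right side (248,120–238), and the grip leans left because of parallax. The pencil box is at upper left and the look-alike tray at lower left. I'll measure the felt's right edge.

```bash
cat > felt.py <<'E'
from h import *
ci=eyes.camera_info("wrist"); im=cv2.imread("pics/w1.png"); hsv=cv2.cvtColor(im,cv2.COLOR_BGR2HSV)
m=cv2.inRange(hsv,(105,90,20),(130,255,255)); m[:,:190]=0; m[:,300:]=0; m[:100]=0;m[260:]=0
ys,xs=np.nonzero(m); print(xs.min(),xs.max(),ys.min(),ys.max())
rows=[y for y in range(ys.min()+8,ys.max()-6)]
pts=np.array([[xs[ys==y].max()+.5,y] for y in rows if (ys==y).any()])
w=np.array([cast(ci,u,v,.003)[:2] for u,v in pts],np.float32)
vx,vy,x0,y0=cv2.fitLine(w,cv2.DIST_HUBER,0,.01,.01).ravel(); a=math.degrees(math.atan(vy/vx))
t=np.array([abs(vx),vy*np.sign(vx)]); n=np.array([-t[1],t[0]])
print("angle",a,"line pt",x0,y0)
o=np.array([x0,y0])
far=np.array([cast(ci,u,ys.min()-.5,.003)[:2] for u in (225,240)]); far2=np.array([cast(ci,u,ys.min()-.5,.017)[:2] for u in (225,240)])
near=cast(ci,pts[-1][0],ys.max()+.5,.003)[:2]
print("far s(z3)",(far-o)@t,"far s(z17)",(far2-o)@t,"near s",(near-o)@t)
for e in ((far-o)@t).mean(),((far2-o)@t).mean():
    print("centre",o+t*(e-.073)+n*.018)
print("centre from near", o+t*((near-o)@t+.073)+n*.018)
print("grip top far-left/right",cast(ci,215,137,.073),cast(ci,240,137,.073), "near",cast(ci,219,256,.073),cast(ci,246,256,.073))
E
python3 felt.py
```

```text
214 250 119 238
angle 11.550817757090497 line pt 0.5121041 -0.38256818
far s(z3) [0.07677435 0.07631996] far s(z17) [0.07805962 0.07762235] near s -0.0739479839426446
centre [ 0.51197514 -0.36422246]
centre [ 0.51324277 -0.36396338]
centre from near [ 0.50757104 -0.36512255]
grip top far-left/right [ 0.57204193 -0.34333513  0.073     ] [ 0.57610221 -0.36632254  0.073     ] near [ 0.44836083 -0.36392846  0.073     ] [ 0.45333855 -0.39205878  0.073     ]
```

```bash
python3 -m inch '[-1.3,-1.55,2,-0.027,-1.3,-1.55,2,0,0,0,2.5,0,0,0,2.5,0,0,0,2.5,0]' >/dev/null; python3 -m inch '[0,0,2.5,0,0,0,2.5,0,0,0,1.9,0,0,0,1,0,0,0,0.8,0]' ; python3 -m inch '[0,0,0,0,0,0,0,0,0,0,0,0,0,0,0,0,0,0,0,0]' -1 80;python3 -m inch '[0,0,0,0,0,0,0,0,0,0,0,0,0,0,0,0,0,0,0,0]'
```

```text
clock: 2.23
tcp_pos: [0.512, -0.3646, 0.0394]
orientation: [-0.0, 0.995, 0.101, -0.0]
wrist_force: [-0.0, 0.8, -0.2]
finger_gap: 0.0858
grip_force: 0.0
clock: 2.65
tcp_pos: [0.514, -0.3652, 0.0418]
orientation: [0.001, 0.995, 0.101, 0.001]
wrist_force: [-0.4, 1.1, 1.0]
finger_gap: 0.0272
grip_force: 78.7
clock: 3.07
tcp_pos: [0.514, -0.3652, 0.0418]
orientation: [0.001, 0.995, 0.101, 0.001]
wrist_force: [0.1, -0.7, 6.3]
finger_gap: 0.0271
grip_force: 79.6
```

```bash
python3 -m inch '[0,0,-1,0,0,0,-2,0,0,0,-3,0,0,0,-3,0,0,0,-3,0]'; python3 -m inch '[1.34,-3.07,0,0,1.34,-3.07,0,0,1.34,-3.07,0,0,1.34,-3.07,0,0,1.34,-3.07,0,0]' >/dev/null; python3 -m inch '[1.34,-3.07,0,0,1.34,-3.07,0,0,1.34,-3.07,0,0,0,0,0,0.09,0,0,0,0.09]' >/dev/null;python3 -m inch '[0,0,0,0.09,0,0,0,0.09,0,0,0,0,0,0,0,0,0,0,0,0]'
python3 - <<'E'
from h import *
ci,im=snap("wrist","w2"); ct,it=snap("top","t2")
cv2.imwrite("pics/v2.png",np.hstack([cv2.resize(im,(440,330)),cv2.resize(it[80:220,150:330],(360,330))]))
E
```

```text
clock: 3.48
tcp_pos: [0.5125, -0.3637, 0.1613]
orientation: [-0.001, 0.995, 0.101, -0.001]
wrist_force: [0.1, -0.0, -1.6]
finger_gap: 0.027
grip_force: 78.8
clock: 4.73
tcp_pos: [0.5685, -0.1022, 0.1603]
orientation: [-0.0, 0.997, -0.077, -0.0]
wrist_force: [-0.2, -0.5, -2.2]
finger_gap: 0.027
grip_force: 79.5
```

View pics/v2.png

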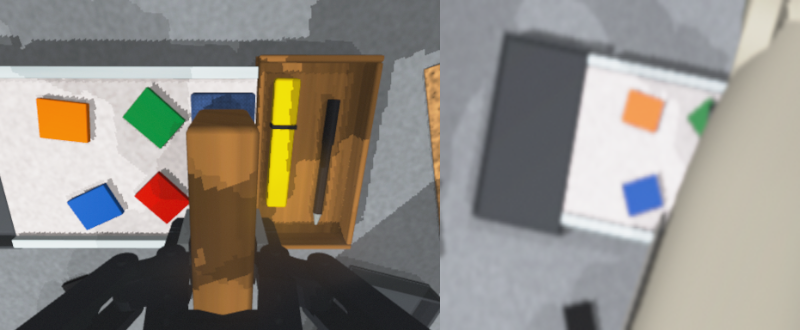

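The wrist view shows the felt (191–255, 95–120 in the composite) square to the board, just short of the pencil box edge and behind the red and green chips. I'll compute the rails' centreline and the angle.

Run:
```python
from h import *
ci=eyes.camera_info("wrist"); im=cv2.imread("pics/w2.png"); hsv=cv2.cvtColor(im,cv2.COLOR_BGR2HSV)
s=get_state(); print(s["tcp_pos"],ci["xyz"])
m=cv2.inRange(hsv,(0,0,150),(180,45,255)); 
m=cv2.morphologyEx(m,cv2.MORPH_OPEN,np.ones((3,3)))
T=[];B=[]
for u in range(30,160,4):
    y=np.nonzero(m[60:310,u])[0]+60
    T.append((u,y.min()-.5));B.append((u,y.max()+.5))
print(T[::8],B[::8])
q=R.from_quat([0,0,0,1])
tx=Rq(s["orientation"])[:2,0]
L={}
for n,pp in(("far",T),("near",B)):
    w=np.array([cast(ci,u,v,.044)[:2] for u,v in pp],np.float32)
    vx,vy,x,y=cv2.fitLine(w,cv2.DIST_HUBER,0,.01,.01).ravel(); 
    if vy<0: vx,vy=-vx,-vy
    d=np.array([vx,vy]); c=np.array([vy,-vx]); print(n,"angle",math.degrees(math.atan2(vy,vx)),"TCP offset",(np.array([x,y])-s["tcp_pos"][:2])@c*1000)
print("tool x angle",math.degrees(math.atan2(tx[1],tx[0])))
# board/pencil box end and wiper felt
fm=cv2.inRange(hsv,(105,90,20),(130,255,255)); fm[:100]=0; fm[150:]=0; ys,xs=np.nonzero(fm)
k=(xs>200)&(xs<310); print("felt px",xs[k].min(),xs[k].max(),ys[k].min())
bz=s["tcp_pos"][2]-.0388
for u in (xs[k].min(),xs[k].max()): print("felt far corner from tcp",(cast(ci,u,ys[k].min(),bz)[:2]-s["tcp_pos"][:2])@np.array([d,c]).T*1000)
row=hsv[110:118,290:312].mean(0); print(row.astype(int).tolist())
```

```text
[ 0.5685787  -0.10234039  0.16027834] [ 0.64943911 -0.11460438  0.29213065]
[(30, np.float64(76.5)), (62, np.float64(76.5)), (94, np.float64(76.5)), (126, np.float64(76.5)), (158, np.float64(76.5))] [(30, np.float64(309.5)), (62, np.float64(309.5)), (94, np.float64(288.5)), (126, np.float64(288.5)), (158, np.float64(288.5))]
far angle 81.10042997873015 TCP offset 87.93860372963094
near angle 96.23983277465435 TCP offset -58.379378966899125
tool x angle -8.938734933480127
felt px 223 296 108
felt far corner from tcp [-0.14059869 73.31777839]
felt far corner from tcp [-36.33941317  63.5279986 ]
[[109, 134, 103], [109, 135, 109], [109, 135, 112], [109, 135, 107], [109, 134, 101], [109, 135, 102], [109, 127, 107], [143, 5, 211], [9, 19, 172], [15, 121, 77], [15, 150, 81], [15, 158, 99], [15, 165, 153], [15, 166, 170], [15, 164, 167], [15, 165, 159], [15, 162, 140], [15, 158, 113], [15, 155, 103], [15, 157, 103], [15, 155, 101], [15, 156, 97]]
```

```bash
python3 -m inch '[0.1,0,2,0,0,0,2.5,0,0,0,2.2,0,0,0,1.1,0,0,0,0.4,0]'; python3 -m inch '[0,0,0.1,0,0,0,0.1,0,0,0,0,0,0,0,0,0,0,0,0,0]';  python3 -m inch '[0,0,0.1,0,0,0,0,0,0,0,0,0,0,0,0,0,0,0,0,0]'
```

```text
clock: 5.25
tcp_pos: [0.568, -0.102, 0.0761]
orientation: [-0.0, 0.997, -0.078, -0.002]
wrist_force: [0.7, 0.9, -1.2]
finger_gap: 0.0271
grip_force: 79.5
clock: 5.67
tcp_pos: [0.5705, -0.1027, 0.0774]
orientation: [0.0, 0.997, -0.078, 0.001]
wrist_force: [-0.6, 0.2, -1.5]
finger_gap: 0.0271
grip_force: 79.5
clock: 6.08
tcp_pos: [0.5697, -0.1024, 0.0753]
orientation: [0.0, 0.997, -0.078, -0.0]
wrist_force: [0.2, 0.1, -1.7]
finger_gap: 0.027
grip_force: 79.5
```

```bash
for i in 1 ; do python3 -m inch '[0,0,0.1,0,0,0,0,0,0,0,0,0,0,0,0,0,0,0,0,0]'; python3 -m inch '[0,0,0.1,0,0,0,0,0,0,0,0,0,0,0,0,0,0,0,0,0]';  done | grep -E "tcp|wrist"
```

```text
tcp_pos: [0.5698, -0.1025, 0.0747]
wrist_force: [-1.3, 1.0, 5.1]
tcp_pos: [0.5699, -0.1025, 0.0747]
wrist_force: [-5.1, 0.8, 11.5]
```

```bash
python3 -m inch '[0,-0.5,0,0,0,-1,0,0,0,-1,0,0,0,-1,0,0,0,-1,0,0]'|grep -E "tcp|wrist"; python3 -m inch '[0,-1,0,0,0,-1,0,0,0,-1,0,0,0,-1,0,0,0,-1,0,0]'|grep -E "tcp|wrist"; python3 -m inch '[0,-1,0,0,0,-1,0,0,0,-1,0,0,0,-1,0,0,0,-1,0,0]' |grep -E "tcp|wrist"
python3 - <<'E'
from h import *
ci,im=snap("wrist","w3")
E
```

```text
tcp_pos: [0.5784, -0.0596, 0.0748]
wrist_force: [-0.6, -6.4, 7.7]
tcp_pos: [0.5859, -0.0115, 0.0748]
wrist_force: [-1.0, -4.8, 8.4]
tcp_pos: [0.5896, 0.0148, 0.0749]
wrist_force: [-0.8, -4.1, 6.1]
```

View pics/w3.png

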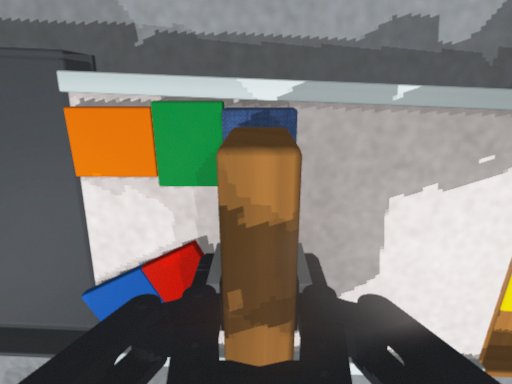

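The chips are being pushed in two pairs: green and orange near the far rail (110–225,140), red and blue near the near rail (90–205,275). The felt stays flat and nothing is jammed. The last call covered less than commanded, so I'll check the joints.

```bash
python3 -c "
from h import *
s=get_state();print(s['clock'],s['joint_pos'].round(3),s['tcp_pos'].round(4),s['wrist_force'].round(1))"
python3 -m inch '[0,-1,0,0,0,-1,0,0,0,-1,0,0,0,-1,0,0,0,-1,0,0]'; python3 -c "
from h import *
s=get_state();print(s['clock'],s['joint_pos'].round(3),s['tcp_pos'].round(4),s['wrist_force'].round(1))"
```

```text
8.2167 [-0.118  0.438 -0.198  0.932  0.017  3.141] [0.5896 0.0158 0.0749] [ 0.  -2.7  6.7]
clock: 8.63
tcp_pos: [0.5916, 0.0433, 0.0752]
orientation: [-0.018, 0.999, -0.04, 0.001]
wrist_force: [-0.5, -3.6, 2.5]
finger_gap: 0.027
grip_force: 80.1
8.6333 [-0.08   0.443 -0.188  0.939  0.037  3.141] [0.5916 0.0433 0.0752] [-0.5 -3.6  2.5]
```

Joint 6 has hit its 3.14 limit, so the tool can't hold its angle further along. I'll back off a little, set the block down on the board, regrip with a half turn and continue.

```bash
python3 -m inch '[0,1,0,0,0,1,0,0,0,1,0,0,0,1,0,0,0,0.5,0,0]'; python3 -m inch '[0,0,0,0,0,0,0,0,0,0,0,0,0,0,0,0,0,0,0,0]'; python3 -c "
from h import *
s=get_state();print(s['clock'],s['joint_pos'].round(3),s['tcp_pos'].round(4),s['wrist_force'].round(1))"
```

```text
clock: 9.05
tcp_pos: [0.5893, 0.0013, 0.0754]
orientation: [-0.022, 0.999, -0.039, 0.003]
wrist_force: [0.8, 8.8, 13.6]
finger_gap: 0.0273
grip_force: 81.5
clock: 9.47
tcp_pos: [0.5893, 0.0007, 0.0753]
orientation: [-0.021, 0.999, -0.039, 0.003]
wrist_force: [0.7, 3.8, 12.6]
finger_gap: 0.0271
grip_force: 81.3
9.4667 [-0.156  0.436 -0.199  0.934  0.042  3.063] [0.5893 0.0007 0.0753] [ 0.7  3.8 12.6]
```

```bash
python3 -m inch '[0,0,-0.1,0,0,0,0,0,0,0,0,0,0,0,0,0,0,0,0,0]' 1 >/dev/null
python3 -m inch '[0,0,0,0,0,0,-1.5,0,0,0,-2,0,0,0,-2,0,0,0,-1.5,0]'
python3 -m inch '[0,0,0,-0.12,0,0,0,-0.12,0,0,0,-0.12,0,0,0,-0.12,0,0,0,-0.12]' >/dev/null
python3 -m inch '[0,0,0,-0.12,0,0,0,-0.12,0,0,0,-0.12,0,0,0,-0.12,0,0,0,-0.12]' >/dev/null
python3 -m inch '[0,0,0,-0.12,0,0,0,-0.12,0,0,0,-0.12,0,0,0,-0.12,0,0,0,-0.12]' >/dev/null
python3 -m inch '[0,0,0,-0.12,0,0,0,-0.12,0,0,0,-0.12,0,0,0,-0.12,0,0,0,-0.12]' >/dev/null
python3 -m inch '[0,0,0,-0.12,0,0,0,-0.12,0,0,0,-0.12,0,0,0,-0.12,0,0,0,-0.12]' >/dev/null
python3 -m inch '[0,0,0,-0.071,0,0,0,-0.071,0,0,0,0,0,0,0,0,0,0,0,0]'
python3 - <<'E'
from h import *
s=get_state();print(s['clock'],s['joint_pos'].round(3),s['tcp_pos'].round(4))
ci,im=snap("wrist","w4"); _,i2=snap("scene","s4")
cv2.imwrite("pics/v4.png",np.hstack([cv2.resize(im,(440,330)),cv2.resize(i2[150:330,130:326],(360,330))]))
print(ci)
E
```

```text
clock: 10.3
tcp_pos: [0.5876, -0.0043, 0.1456]
orientation: [-0.019, 0.999, -0.04, 0.001]
wrist_force: [0.3, 0.0, 0.6]
finger_gap: 0.0851
grip_force: 0.0
clock: 12.8
tcp_pos: [0.5873, -0.0041, 0.1442]
orientation: [0.001, 0.04, 0.999, 0.019]
wrist_force: [-0.1, -0.4, 0.0]
finger_gap: 0.0855
grip_force: 0.0
12.8 [-0.162  0.382 -0.101  1.092  0.037 -0.081] [ 0.5873 -0.0041  0.1442]
{'fovy': 61.67195545200111, 'cx': 258.84723882673234, 'cy': 193.89006276836628, 'xyz': array([ 0.50442053, -0.00191542,  0.27598004]), 'orientation': array([0.10618402, 0.72720517, 0.66674061, 0.12391352])}
```

View pics/v4.png

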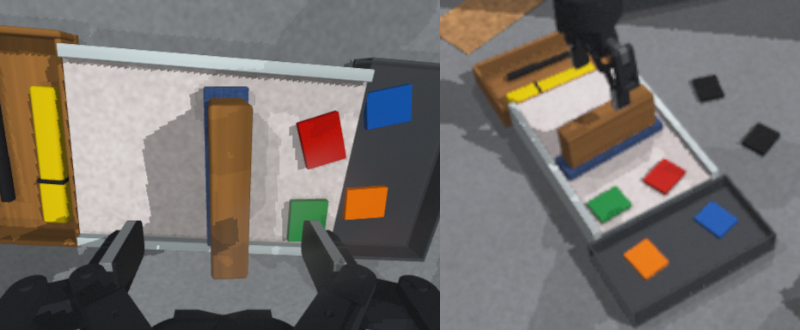

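The wrist and scene views show orange and blue already in the tray. Red (320,138) and green (308,220) are still on the board, and the block stands flat ahead of the open fingers. I'll regrip, straighten it and push on.

```bash
python3 -m inch '[0,0,1.5,0,0,0,2,0,0,0,2,0,0,0,1,0,0,0,0.4,0]'>/dev/null; python3 -m inch '[0,0,0,0,0,0,0,0,0,0,0,0,0,0,0,0,0,0,0,0]' -1 60 ; python3 -m inch '[0,0,0,0.04,0,0,0,0.037,0,0,0.1,0,0,0,0,0,0,0,0,0]'
```

```text
clock: 13.73
tcp_pos: [0.5884, -0.0015, 0.0766]
orientation: [0.002, 0.04, 0.999, 0.019]
wrist_force: [-0.9, -2.3, 3.5]
finger_gap: 0.0277
grip_force: 58.7
clock: 14.15
tcp_pos: [0.5887, -0.0017, 0.0765]
orientation: [0.002, 0.078, 0.997, 0.019]
wrist_force: [-2.2, 0.8, 8.3]
finger_gap: 0.0273
grip_force: 59.9
```

```bash
python3 -m inch '[0,0.5,0.02,0,0,1,0.04,0,0,1,0.04,0,0,1,0.04,0,0,1,0.04,0]'|grep -E "tcp|wrist|ori"; python3 -m inch '[0,1,0.04,0,0,1,0.04,0,0,1,0.04,0,0,1,0.04,0,0,1,0.04,0]'|grep -E "tcp|wrist|ori"; python3 -c "
from h import *
s=get_state();print(s['clock'],s['joint_pos'].round(3))"
```

```text
tcp_pos: [0.5963, 0.0411, 0.0765]
orientation: [0.002, 0.079, 0.997, 0.016]
wrist_force: [-1.1, -6.7, 8.3]
tcp_pos: [0.6041, 0.0905, 0.0765]
orientation: [0.002, 0.079, 0.997, 0.016]
wrist_force: [-1.4, -5.7, 9.5]
14.9833 [ 0.002  0.468 -0.144  0.951  0.032  0.159]
```

```bash
python3 -m inch '[0,0.9,0.03,0,0,0.9,0.03,0,0,0.9,0.02,0,0,0.8,0.02,0,0,0.3,0,0]'|grep -E "tcp|wrist|ori"
python3 - <<'E'
from h import *
ci,im=snap("wrist","w5"); _,i2=snap("scene","s5")
cv2.imwrite("pics/v5.png",np.hstack([cv2.resize(im,(440,330)),cv2.resize(i2[150:330,130:326],(360,330))]))
E
```

```text
tcp_pos: [0.6098, 0.1292, 0.0765]
orientation: [0.002, 0.078, 0.997, 0.017]
wrist_force: [-0.9, -4.7, 6.0]
```

View pics/v5.png

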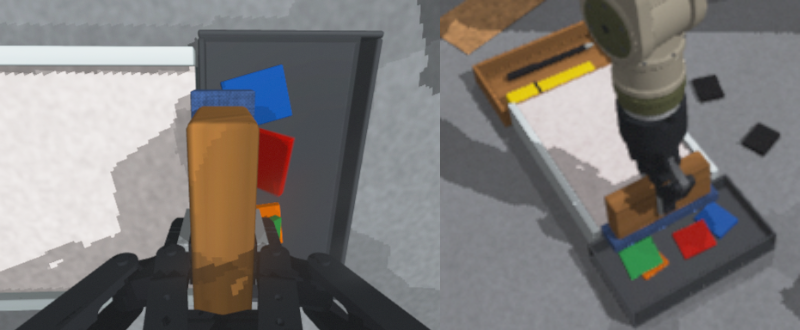

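All four chips are in the tray: blue (255,95), red (275,160), and green lying over orange (268,220). Next I lift and carry the block home to the pad centre (0.531,-0.3795).

```bash
python3 -m inch '[0,0,-1,0,0,0,-2,0,0,0,-2.5,0,0,0,-2.5,0,0,0,-2,0]'>/dev/null
python3 -m inch '[0,-3.96,-0.16,0,0,-3.96,-0.16,0,0,-3.96,-0.16,0,0,-3.96,-0.16,0,0,-3.96,-0.16,0]'>/dev/null
python3 -m inch '[0,-3.96,-0.16,0,0,-3.96,-0.16,0,0,-3.96,-0.16,0,0,-3.96,-0.16,0,0,-3.96,-0.16,0]'>/dev/null
python3 -m inch '[0,-3.96,-0.16,0,0,-3.96,-0.16,0,0,-3.96,-0.16,0,0,0,0,-0.065,0,0,0,-0.065]'>/dev/null
python3 -m inch '[0,0,0,-0.065,0,0,0,-0.065,0,0,0,-0.065,0,0,0,0,0,0,0,0]'
python3 - <<'E'
from h import *
s=get_state();M=Rq(s["orientation"]);print(s['clock'],s['tcp_pos'].round(4),M.round(3),math.degrees(math.atan2(M[1,0],M[0,0])))
tz=s["tcp_pos"][2]; drop=tz-(.0405+.003)
g=np.array([.532,-.3795,.0435])-s["tcp_pos"]; print("tool shift cm",(M.T@g*100).round(2))
ci,im=snap("wrist","w6"); ct,it=snap("top","t6"); hsv=cv2.cvtColor(im,cv2.COLOR_BGR2HSV)
cv2.imwrite("pics/v6.png",np.hstack([cv2.resize(im,(440,330)),cv2.resize(it[80:220,150:330],(360,330))]))
E
```

```text
clock: 17.58
tcp_pos: [0.5276, -0.3826, 0.1762]
orientation: [0.003, -0.083, 0.996, 0.019]
wrist_force: [-0.1, -0.6, -2.1]
finger_gap: 0.0273
grip_force: 60.1
17.5833 [ 0.5276 -0.3826  0.1762] [[-0.986 -0.166  0.003]
 [-0.166  0.985  0.038]
 [-0.009  0.037 -0.999]] -170.44188333673367
tool shift cm [-0.37 -0.26 13.27]
```

View pics/v6.png

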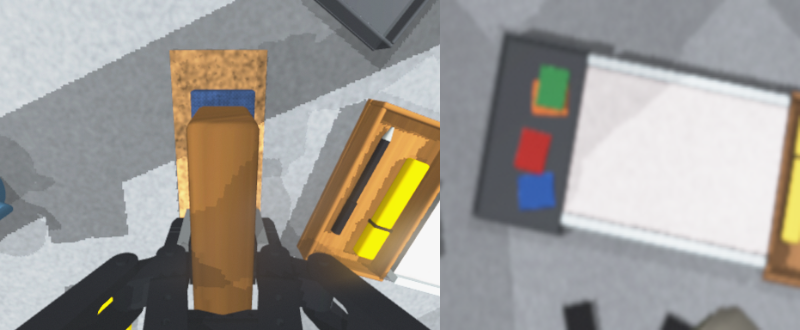

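The wrist view shows the block over the pad with the pad visible at (170–268,52). The top view shows all four chips in the tray and a clear board. Quick cast of the pad edge, then lowering.

Run:
```python
from h import *
ci=eyes.camera_info("wrist")
s=440/512
l=cast(ci,170/s,52/s,.003);r=cast(ci,268/s,52/s,.003);print(l,r,(l+r)/2,"expect .4275 -.3972", "pad centre", (l+r)[:2]/2+.105*np.array([math.cos(math.radians(9.7)),math.sin(math.radians(9.7))]))
print("felt near end",[cast(ci,u/s,90/s,.1356).round(4) for u in (191,255)],"TCP",get_state()["tcp_pos"])
```

```text
[ 0.4354536  -0.44478017  0.003     ] [ 0.41851345 -0.34637633  0.003     ] [ 0.42698352 -0.39557825  0.003     ] expect .4275 -.3972 pad centre [ 0.53048239 -0.37788686]
felt near end [array([ 0.4588, -0.411 ,  0.1356]), array([ 0.4524, -0.3731,  0.1356])] TCP [ 0.5277224  -0.38257813  0.17615373]
```

```bash
python3 -m inch '[-0.2,-0.15,2,0,-0.2,-0.1,3,0,0,0,3,0,0,0,2.5,0,0,0,1.5,0]'|grep -E "tcp|wrist"; python3 -m inch '[0,0,0.6,0,0,0,0.3,0,0,0,0,0,0,0,0,0,0,0,0,0]'|grep -E "tcp|wrist"
```

```text
tcp_pos: [0.5311, -0.3785, 0.0528]
wrist_force: [0.4, -0.6, -2.1]
tcp_pos: [0.5335, -0.3806, 0.0488]
wrist_force: [-0.0, -0.0, -1.9]
```

```bash
python3 -m inch '[0.2,0.15,0.2,0,0,0,0.1,0,0,0,0,0,0,0,0,0,0,0,0,0]'|grep -E "tcp|wrist"; python3 -m inch '[0,0,0.1,0,0,0,0,0,0,0,0,0,0,0,0,0,0,0,0,0]'|grep -E "tcp|wrist";python3 -m inch '[0,0,0.1,0,0,0,0,0,0,0,0,0,0,0,0,0,0,0,0,0]'|grep -E "tcp|wrist"
```

```text
tcp_pos: [0.5303, -0.3785, 0.0442]
wrist_force: [0.6, 0.5, -2.4]
tcp_pos: [0.5306, -0.3786, 0.0437]
wrist_force: [0.3, 2.7, 5.1]
tcp_pos: [0.5307, -0.3785, 0.0436]
wrist_force: [-1.5, 2.8, 10.1]
```

On the pad. Release, lift clear and check.

```bash
python3 -m inch '[0,0,-0.1,0,0,0,0,0,0,0,0,0,0,0,0,0,0,0,0,0]' 1|grep -E "tcp|wrist|gap"; python3 -m inch '[0,0,-0.5,0,0,0,-1.5,0,0,0,-2.5,0,0,0,-3,0,0,0,-3,0]'>/dev/null; python3 -m inch '[0,0,-3,0,0,0,-3,0,0,0,-2,0,0,0,0,0,0,0,0,0]'
python3 - <<'E'
from h import *
ci,im=snap("wrist","w7"); _,i2=snap("scene","s7")
cv2.imwrite("pics/v7.png",np.hstack([cv2.resize(im,(400,300)),cv2.resize(i2[90:330,30:350],(400,300))]))
E
```

```text
tcp_pos: [0.5302, -0.3784, 0.0427]
wrist_force: [0.4, -0.6, -0.2]
finger_gap: 0.0843
clock: 21.02
tcp_pos: [0.5304, -0.386, 0.2299]
orientation: [0.004, -0.084, 0.996, 0.017]
wrist_force: [0.5, -0.5, -0.4]
finger_gap: 0.0856
grip_force: 0.0
```

View pics/v7.png

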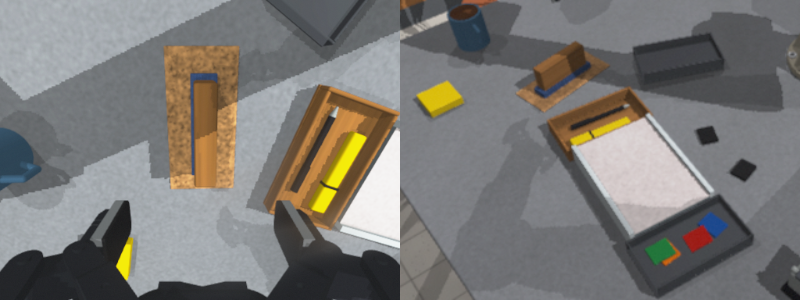

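The block stands felt down in the middle of the pad (felt 190–217 within pad 165–240). The chips are in the tray, and the pen, highlighter and punch were not touched.

```bash
python3 -c "
from h import *
print(env.hand_in())"
```

```text
the job is handed in; nothing more can be done
None
```

The job is handed in at about 21 s: all four offcuts are in the tray at the board's end, and the block is back felt down on the middle of its cork pad, released, after one mid-wipe regrip when joint 6 hit its range limit and left the tool about 2° off vertical.

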